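# Stroke the tappet of a fuel pump with a push rod

## Task

Take the long push rod out of the rack, slide it down the open bore of the pump's leaning barrel block and with it push the sprung tappet inside right down to the bottom of its stroke: firmly, but without forcing it once it has bottomed. Hold it down for about a second, then let it come back up slowly under control, all the way, and let go, leaving the long rod standing in the bore, resting on the tappet. Leave the short rod and everything else on the bench where they are.

Things in the scene. Friction and masses are not known exactly. Their poses are not given: they have to be found in the camera images.
- long_rod: Long steel push rod, 150 g: bright round shaft 12 mm thick, 95 mm long (lowest 5 mm tapers to 9), a collar 34 mm wide, 5 mm thick, then a darker round handle 22 mm thick, 44 mm long. Origin: centre of the shaft's lower end; z runs up the rod; the handle spans 100 to 144 mm from the origin. Starts upright in the rack, lower end 10 mm above the bench; lift it 35 mm to clear.
- short_rod: Short push rod, same collar and handle, but the shaft is only 50 mm long (99 mm overall): too short for this job. Origin: centre of the shaft's lower end, z up the rod. Stands in the rack's other hole, 80 mm from the long rod. Stays where it is.
- rack: Fixed dark steel rod rack, a block 60 x 150 x 42 mm high. Origin: centre of its underside; its two holes (13.5 mm wide, 32 mm deep) lie 40 mm either side along its y.
- pump: Fixed fuel pump under repair, bolted to a base plate 150 x 170 x 12 mm. Origin: centre of the plate's underside, on the bench; -x is its front, roughly towards the robot. Its parts reach from 0.085 m to -0.125 m along y and 0.16 m up.
- barrel: The pump's aluminium barrel block, 50 x 130 mm across, 80 mm long, leaning 0.436 rad from upright to the pump's front. Origin: centre of the mouth of its one open bore, 139 mm above the bench; z points out along the bore, y along the block. Bore: round, 14 mm wide, straight, no lead-in. Two other outlets, 36 and 72 mm towards -y, are shut by caps 26 mm wide, 14 mm above the face.
- tappet (a joint): How far the sprung tappet in the bore is pushed down, in m: 0 at rest, 0.014 at the bottom. At rest its top lies 36 to 58 mm below the mouth: it differs from pump to pump, so feel for it. It takes 5 N to start and 11 N at full stroke, then meets a hard stop; over 50 N from rod to pump is forcing it. Let go suddenly, the spring throws the rod up (over 0.2 m/s is a snap).
- bearing: Bystander: ball bearing, ring 52 mm in diameter, 15 mm high, lying flat. Origin at the centre of its underside.
- spanner: Bystander: spanner, 180 mm long, lying flat.
- screwdriver: Bystander: screwdriver, 190 mm long, lying.
- oil: Bystander: closed oil bottle, 56 mm in diameter, 130 mm tall, standing. Origin at the centre of its underside.
- cam_follower: Bystander: steel cam follower, 32 mm in diameter, 40 mm tall, standing. Origin at the centre of its underside.
- flange: Bystander: aluminium flange, 60 mm in diameter, 24 mm tall, lying flat. Origin at the centre of its underside.
Not all that is in view belongs to the job. Leave any brown look-alike of the long_rod alone.

How it is judged:
By the outcome, as a careful person would: the job done as asked, in the order asked, and still so for the second after the job is handed in, with the robot touching nothing.
It also fails if it takes over 69 s, if anything falls off the work surface, if the arm or the gripper's body presses on something with over 40 N, if the wrist force passes 120 N, or if a joint passes its speed limit or range.

## Robot

A 6-joint arm with a two-finger parallel gripper is mounted at the origin on the work surface. World frame = base frame: x ahead of the robot, y to its left, z up, the work surface at z = 0. Lengths are in mm, angles in rad, forces in N, time in s.
With the tool pointing down it reaches from about 275 to 750 mm from the base axis. Payload 10.2 kg.
Tool frame: the origin (TCP) lies at the very end of the fingers, on their centre line; the grasp point (between the pads) lies ctrl.grip_depth behind it (ctrl.grip_depth is the distance from the TCP to the grasp point, in mm); z points along the fingers, y is the direction in which the jaws open and shut (so a half turn about z gives the same grasp; the last joint's range is limited). The gripper opens to 85 mm and grips with 20 to 120 N. Pads are 22 mm wide; open, the fingers measure 114 mm over their backs; the gripper's body (76 mm by 85 mm) begins 54 mm behind the grasp point. The pads swing forward as they close: fully open they stand 13 mm farther back than shut.
Start: joints at [0.991, 0.313, 1.498, -0, 1.331, -0.223], TCP at [183.384, 491.937, 231.294] pointing down, gripper open.
Joint ranges: [-2.94, 2.94], [-0.97, 2.17], [0.19, 2.56], [-1.23, 4.37], [0.02, 3.11], [-2.88, 2.88]. Speed limits (rad/s): [2.39, 2.39, 3.01, 3.14, 3.14, 3.14].

## Interface

Orientations are given as a unit quaternion [w, x, y, z].
In Python, from rig import telemetry, eyes, ctrl, nets gives the robot as it stands. The module is installed in compiled form; this text tells all that it offers.
- The arm moves only by the tool drive_tool, never from a script. Its argument "series" is text: rows parted by semicolons, each of 7 numbers parted by spaces: the shift along the tool's x, y, z normalised to -1 to 1, where 1 is 0.12 m, then the turn, a rotation vector about the tool's x, y, z normalised to -1 to 1, where 1 is 0.5 rad, then the opening, from 0 (shut) to 1 (fully open). In form: tx ty tz wx wy wz hand; .... A call has 1 to 20 rows; each row is the pose to reach, as a shift and turn from the pose measured when the call began, along the tool's axes at that moment; what a row does not reach only later rows make up. A row lasts 1/10 s, in which the tool goes at most 50 mm and 8.59 degrees, less where a joint would pass 70% of its speed; a pose out of reach is approached as far as the arm can. A call with a number of a shift or a turn outside -1 to 1 is refused whole. A call with a gripper value outside its range is refused whole. The fingers move at their own pace and stop on an object; "newtons" is the grip in N (left out, the last holds). Time passes only in rows, so rows that repeat a pose let the fingers close. It gives the time, the measured TCP pose, the force and the opening at its end, in the units of the state.
- telemetry.sense(): the state, without advancing time (a new reading comes with each control period).
- eyes.capture(name): name is "side" or "top"; returns a dict with "frame" (384x512x3 uint8, red, green, blue), "fx", "fy", "cx", "cy" (pixels), "view" (4x4, takes a point from world to camera coordinates). Camera axes: x right, y up, looking along -z (the intrinsics and any distortion apply to the point x, -y, -z); pixel columns grow to the right and rows downward; lengths in mm; the calibration is good to about 2 mm. A picture is of the moment at which its call begins. There is no depth.
- ctrl.finish_job(): hands the job in, once; it reports no verdict.
Trained networks look in a picture, given as the dict that the camera call returned (one of the last four; its "shot" number tells which), for a name from the list of things; names that differ only in an ending like _2 or _b are one class to them, and where a whole thing is asked for, a point or a joint stands for the part that bears it (a point fixed in the world has none). Each returns a list of dicts, best first, with "confidence" (0 to 1); they miss things now and then, are a little off and sometimes report something else, mostly with a low value. They report only what shows in the picture. A call takes as long as a camera call. They do not tell look-alikes from the thing itself.
- nets.spot_in(name, picture): "rect" ([left, top, right, bottom] in pixels, round what is visible of it).
The state is a dict: "time_s": time; "joints": joint angles; "dq": joint speeds; "tau": joint torques, N m; "eef_pos": TCP position; "ee_rot": TCP orientation; "force": force on the tool from outside, world axes, zero at the start; "wrist_torque": the same for the moment, N m; "grip_width": opening from 0.0 (shut) to 1.0 (fully open).
Only numpy, scipy, OpenCV 4.12 (cv2) and the standard library are available. Lean on these libraries where they do the work, as an engineer would, in place of code of your own. Each camera call takes 0.05 s, during which the arm holds its last target. There are 200 camera calls.

## Working session

There is one attempt and no reset: what is moved stays moved. The work goes in short steps, Python scripts to look and compute and a tool call to move; the robot and the scene stay as the last step left them, time stands still between calls to the robot, and variables do not carry over. Pictures are saved under pics/ and viewed, about 8 in all and at most 12, crops included, and the job is handed in when it is done.

Besides the shell and the picture viewer there is one more tool, called as name(argument=value, ...) on one line, values as JSON. drive_tool: Moves the arm, as the interface text tells. Scaled input: -1 to 1 covers 0.12 m each way for a shift and 0.5 rad each way for a turn. Its arguments: {"type":"object","properties":{"series":{"type":"string"},"newtons":{"type":"number"}},"required":["series"]}

```bash
mkdir -p pics; python3 - <<'E'
from rig import telemetry, eyes, ctrl, nets
import cv2,numpy as np,json
print(telemetry.sense(), ctrl.grip_depth)
for n in("side","top"):
    p=eyes.capture(n); print(n,p["fx"],p["fy"],p["cx"],p["cy"],np.round(p["view"],4).tolist(),[k for k in p])
    cv2.imwrite(f"pics/{n}0.png",p["frame"][:,:,::-1])
    for o in("long_rod","short_rod","rack","pump","barrel"):
        print(o,[(np.round(d["rect"]).tolist(),round(d["confidence"],2)) for d in nets.spot_in(o,p)[:4]])
E
```

```text
{'time_s': 0.0, 'joints': array([ 9.90577514e-01,  3.13463348e-01,  1.49844911e+00,  2.76153918e-05,
        1.33100405e+00, -2.23413011e-01]), 'dq': array([-1.15165458e-03, -2.62129755e-04,  1.98026645e-03, -1.05850870e-03,
       -2.81730040e-05, -1.48519281e-03]), 'tau': array([ 1.58548746e-04, -4.12265396e+01, -2.59740740e+01, -1.56199385e-04,
        4.16933544e-03, -6.40763687e-06]), 'eef_pos': array([183.23827332, 491.70635755, 230.72372225]), 'ee_rot': array([-2.71214472e-04,  1.77461247e-01,  9.84127567e-01, -6.03958842e-04]), 'force': array([0.29563283, 0.04229429, 0.27514968]), 'wrist_torque': array([-0.00838987, -0.0181104 , -0.02685359]), 'grip_width': 0.9999204866565853} 18.700000000000003
side 388.3812382963732 388.3812382963732 258.0976773711107 193.42914493648556 [[0.9693, -0.2457, 0.0133, -568.318], [0.1167, 0.5067, 0.8542, -157.6026], [-0.2166, -0.8264, 0.5198, -1004.1487], [0.0, 0.0, 0.0, 1.0]] ['frame', 'fx', 'fy', 'cx', 'cy', 'view', 'shot']
long_rod [([322.0, 234.0, 336.0, 287.0], 0.91), ([340.0, 205.0, 352.0, 250.0], 0.71), ([303.0, 210.0, 316.0, 247.0], 0.69)
[... 168 characters left out ...]
)]
pump [([229.0, 144.0, 277.0, 208.0], 0.71)]
barrel [([243.0, 144.0, 269.0, 188.0], 0.73), ([307.0, 197.0, 324.0, 230.0], 0.34)]
top 395.2460608049676 395.2460608049676 249.514931905381 193.55402715486957 [[-0.0119, -0.9999, -0.0043, 5.7592], [0.9973, -0.0122, 0.0729, -609.8108], [-0.0729, -0.0034, 0.9973, -1310.0534], [0.0, 0.0, 0.0, 1.0]] ['frame', 'fx', 'fy', 'cx', 'cy', 'view', 'shot']
long_rod [([296.0, 134.0, 308.0, 152.0], 0.51), ([266.0, 161.0, 314.0, 194.0], 0.46), ([319.0, 144.0, 329.0, 153.0], 0.41)]
short_rod [([272.0, 177.0, 282.0, 186.0], 0.38)]
rack [([265.0, 162.0, 311.0, 195.0], 0.67)]
pump [([168.0, 169.0, 232.0, 215.0], 0.72)]
barrel [([166.0, 174.0, 213.0, 204.0], 0.6)]
```

View pics/side0.png

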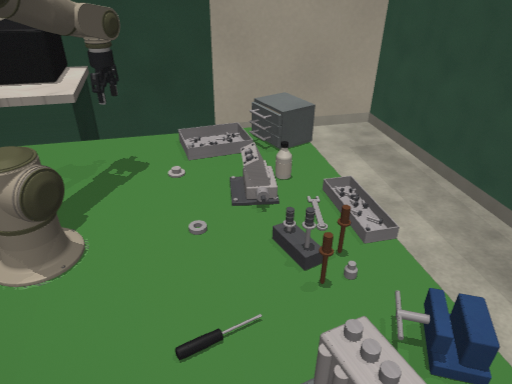

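View pics/top0.png

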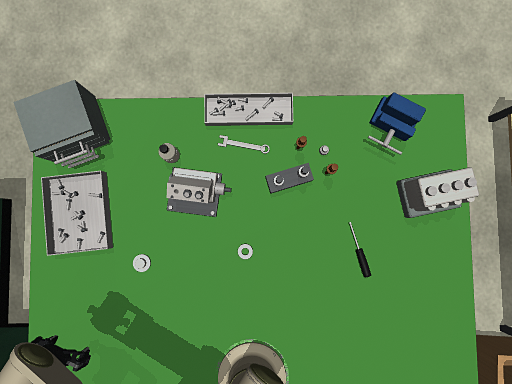

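The side view shows the rack near (298,243), with the short rod at (290,222) and the long one at (309,228). Brown look-alikes stand at (326,258) and (345,230), and the pump is at (255,178). In the top view the rack is at (289,179) and the pump at (193,190). I'll enlarge crops of these.

```bash
python3 - <<'E'
import cv2,numpy as np
a=cv2.imread("pics/side0.png")[135:275,225:345]; b=cv2.imread("pics/top0.png")
r=lambda i,f:cv2.resize(i,None,fx=f,fy=f,interpolation=cv2.INTER_CUBIC)
a1=cv2.imread("pics/side0.png")[135:215,225:325]; a2=cv2.imread("pics/side0.png")[195:275,260:360]
cv2.imwrite("pics/sc.png",np.vstack([r(a1,7)[:, :800]]))
cv2.imwrite("pics/sc.png",np.hstack([r(a1[:,:60],6.5),r(a2[:,5:65],6.5)]))
b1=b[155:225,160:240]; b2=b[155:225,255:335]
cv2.imwrite("pics/tc.png",np.hstack([r(b1,5),r(b2,5)]))
E
```

```text
(no output)
```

View pics/sc.png

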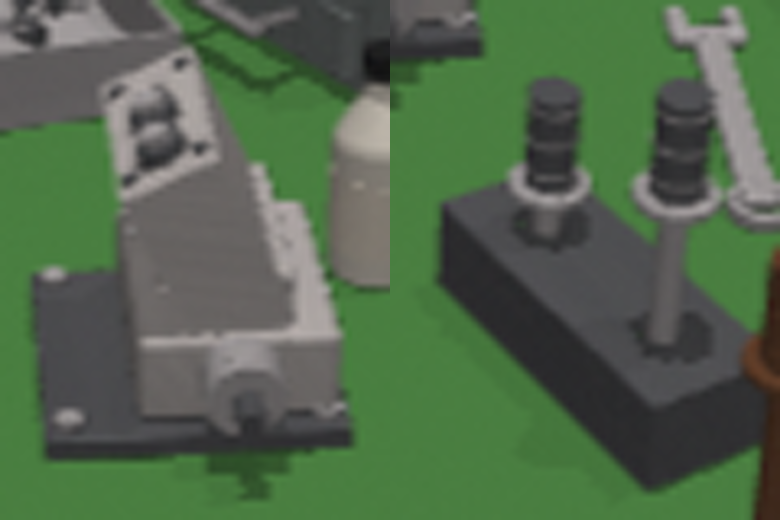

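View pics/tc.png

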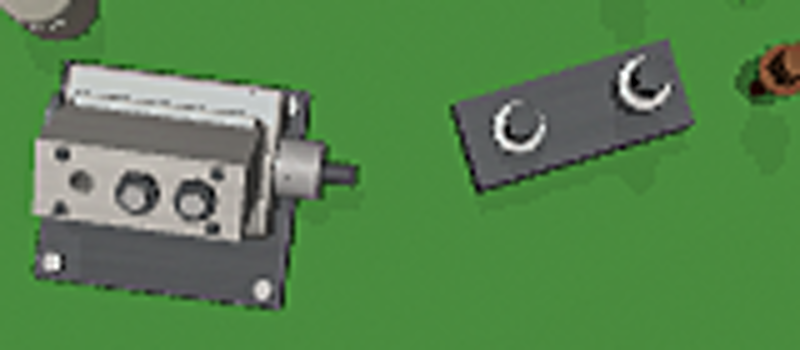

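The side crop shows the barrel face, with corners near (100,88), (188,45), (218,157) and (122,198), and the rack's long rod on the right. The top crop shows the open bore at crop (82,180), two caps to its right, and the long rod on the right of the rack at (645,83). Next I'll fit the poses.

```bash
cat >h.py <<'E'
from rig import telemetry, eyes, ctrl, nets
import cv2,numpy as np
from scipy.optimize import least_squares
from scipy.spatial.transform import Rotation as R
CAM={"side":(388.381238,258.097677,193.429145,np.array([[0.9693,-0.2457,0.0133,-568.318],[0.1167,0.5067,0.8542,-157.6026],[-0.2166,-0.8264,0.5198,-1004.1487]])),
"top":(395.246061,249.514932,193.554027,np.array([[-0.0119,-0.9999,-0.0043,5.7592],[0.9973,-0.0122,0.0729,-609.8108],[-0.0729,-0.0034,0.9973,-1310.0534]]))}
def proj(c,P):
    f,cx,cy,V=CAM[c]; q=np.atleast_2d(P)@V[:,:3].T+V[:,3]
    return np.c_[cx+f*q[:,0]/-q[:,2],cy-f*q[:,1]/-q[:,2]]
LEAN=0.436
def barrel(p): # p=x,y of mouth, yaw -> R,t   z leans to -x
    return R.from_euler('zy',[p[2],-LEAN]).as_matrix(),np.array([p[0],p[1],139.])
E
cat >fit.py <<'E'
from h import *
def cr(l,s,ox,oy,lx=0): return [((x-lx+.5)/s-.5+ox,(y+.5)/s-.5+oy) for x,y in l]
F=np.array([[25,29,0],[25,-101,0],[-25,-101,0],[-25,29,0.]])
bt=np.array(cr([(35,138),(248,160),(240,242),(35,214)],5,160,155)); btb=np.array(cr([(82,180),(137,193),(195,200)],5,160,155))
bs=np.array(cr([(188,45),(218,157),(122,198),(100,88)],6.5,225,135))
C=np.array([[0,0,0],[0,-36,14],[0,-72,14.]])
def res(p,cams="ts"):
    r,t=barrel(p); w=lambda q:q@r.T+t; o=[]
    if "t" in cams:o+=[proj("top",w(F))-bt,proj("top",w(C))-btb]
    if "s" in cams:o+=[proj("side",w(F))-bs]
    return np.vstack(o).ravel()
for c in("ts","t","s"):
    s=least_squares(res,[600,180,0],args=(c,),x_scale=[100,100,.1]); print("barrel",c,s.x.round(3),s.fun.reshape(-1,2).round(1).tolist())
rt=np.array(cr([(452,103),(668,40),(693,125),(478,192)],5,255,155,400))
rs=np.array(cr([(443,203),(655,408),(440,280),(652,490)],6.5,265,195,390))
ht=np.array(cr([(684,95),(554,92)],6.5,265,195,390)); ht2=np.array(cr([(648,80),(521,122)],5,255,155,400))
def rres(p,cams="ts"):
    r=R.from_euler('z',p[2]).as_matrix(); w=lambda q:np.array(q,float)@r.T+[p[0],p[1],0]; o=[]
    H=[[0,-40,154],[0,40,109]]
    if "t" in cams:o+=[proj("top",w([[30,75,42],[30,-75,42],[-30,-75,42],[-30,75,42]]))-rt,proj("top",w(H))-ht2]
    if "s" in cams:o+=[proj("side",w([[-30,75,42],[-30,-75,42],[-30,75,0],[-30,-75,0]]))-rs,proj("side",w(H))-ht]
    return np.vstack(o).ravel()
for c in("ts","t","s"):
    s=least_squares(rres,[640,-120,.2],args=(c,),x_scale=[100,100,.1]); p=s.x
    print("rack",c,p.round(3),"rod",(p[:2]+40*np.array([np.sin(p[2]),-np.cos(p[2])])).round(1),s.fun.reshape(-1,2).round(1).tolist())
E
python3 fit.py
```

```text
barrel ts [ 6.10192e+02  2.25431e+02 -1.26000e-01] [[-0.1, 0.7], [-0.2, 0.9], [0.1, -0.5], [-0.7, 0.7], [-0.4, 1.0], [-0.4, 1.2], [-0.2, 1.1], [1.1, -0.9], [1.9, 1.4], [1.6, 1.9], [0.8, -1.2]]
barrel t [ 6.12691e+02  2.24573e+02 -1.35000e-01] [[0.2, -0.1], [0.1, 0.3], [0.3, -1.1], [-0.5, -0.2], [-0.1, 0.2], [-0.1, 0.5], [0.1, 0.4]]
barrel s [ 6.06308e+02  2.29149e+02 -1.16000e-01] [[-0.4, -1.2], [0.6, 0.8], [0.4, 1.4], [-0.6, -1.4]]
rack ts [ 6.58468e+02 -1.34388e+02  2.83000e-01] rod [ 669.6 -172.8] [[0.0, 0.8], [-0.2, 0.4], [0.2, 0.5], [0.1, 0.2], [1.1, -0.5], [0.3, 0.3], [-0.0, -0.5], [0.2, -0.4], [-0.1, -0.1], [-0.6, -0.1], [0.8, -0.9], [0.7, -0.8]]
rack t [ 6.59431e+02 -1.33526e+02  2.77000e-01] rod [ 670.4 -172. ] [[-0.2, 0.4], [-0.4, 0.2], [-0.1, 0.4], [-0.2, -0.2], [0.8, -0.7], [0.0, -0.0]]
rack s [ 6.57391e+02 -1.35991e+02  2.86000e-01] rod [ 668.7 -174.4] [[-0.3, -0.1], [0.1, 0.1], [-0.3, 0.3], [-0.7, 0.4], [0.7, -0.5], [0.5, -0.4]]
```

```bash
cat >>h.py <<'E'
def tool(yaw,tilt=0): # tool y along yaw, z down, then tilted about tool x by -tilt
    c,s=np.cos(yaw),np.sin(yaw); M=np.array([[-s,c,0],[c,s,0],[0,0,-1.]]).T
    return R.from_matrix(M)*R.from_rotvec([-tilt,0,0])
def cur():
    s=telemetry.sense(); q=s["ee_rot"]; return np.array(s["eef_pos"]),R.from_quat([q[1],q[2],q[3],q[0]]),s
def go(pos,Rt,p=None,r=None):
    if p is None:p,r,_=cur()
    pos=np.array(pos,float)
    for k in range(12):
        d=r.inv().apply(pos-p)/120; w=(r.inv()*Rt).as_rotvec()/.5
        m=max(1,abs(d).max()/.99,abs(w).max()/.99); d,w=d/m,w/m
        rows=max(np.linalg.norm(d)*120/50,np.linalg.norm(w)*.5/.15)
        print(" ".join(f"{v:.3f}" for v in [*d,*w]),"rows>=%.1f"%rows)
        p=p+r.apply(d*120); r=r*R.from_rotvec(w*.5)
        if m<=1:break
    return p,r
E
python3 -c "
from h import *
p,r=go([670,-173,240],tool(.28))
"
```

```text
-0.990 -0.652 -0.013 -0.000 0.000 0.322 rows>=2.8
-0.990 -0.443 -0.011 -0.000 0.000 0.295 rows>=2.6
-0.990 -0.278 -0.011 -0.000 0.000 0.280 rows>=2.5
-0.990 -0.133 -0.011 -0.000 0.000 0.272 rows>=2.4
-0.990 0.002 -0.011 -0.000 0.000 0.269 rows>=2.4
-0.990 0.136 -0.011 -0.000 0.000 0.272 rows>=2.4
-0.559 0.156 -0.006 -0.000 0.000 0.158 rows>=1.4
```

drive_tool(series="-0.99 -0.65 -0.01 0 0 0.32 1;-0.99 -0.65 -0.01 0 0 0.32 1;-0.99 -0.65 -0.01 0 0 0.32 1;-0.99 -0.65 -0.01 0 0 0.32 1")

```text
time_s: 1.0
eef_pos: [269.7, 374.6, 232.7]
ee_rot: [0.0, 0.258, 0.966, -0.0]
force: [0.6, 0.0, -0.7]
grip_width: 1.001
```

drive_tool(series="-0.99 -0.44 -0.01 0 0 0.3 1;-0.99 -0.44 -0.01 0 0 0.3 1;-0.99 -0.44 -0.01 0 0 0.3 1;-0.99 -0.44 -0.01 0 0 0.3 1")

```text
time_s: 1.4
eef_pos: [348.1, 267.8, 234.2]
ee_rot: [0.001, 0.331, 0.943, -0.0]
force: [-0.5, -0.6, -0.5]
grip_width: 1.0
```

drive_tool(series="-0.99 -0.28 -0.01 0 0 0.28 1;-0.99 -0.28 -0.01 0 0 0.28 1;-0.99 -0.28 -0.01 0 0 0.28 1;-0.99 -0.28 -0.01 0 0 0.28 1")

```text
time_s: 1.8
eef_pos: [421.0, 166.2, 235.4]
ee_rot: [0.001, 0.398, 0.917, -0.0]
force: [-0.7, -0.1, 0.5]
grip_width: 1.001
```

drive_tool(series="-0.99 -0.13 -0.01 0 0 0.27 1;-0.99 -0.13 -0.01 0 0 0.27 1;-0.99 -0.13 -0.01 0 0 0.27 1;-0.99 -0.13 -0.01 0 0 0.27 1")

```text
time_s: 2.2
eef_pos: [491.7, 68.4, 236.4]
ee_rot: [0.001, 0.46, 0.888, -0.0]
force: [-0.8, 0.8, 0.3]
grip_width: 0.996
```

```bash
python3 -c "
from h import *
print(cur()[0],cur()[2]['time_s'])
p,r=go([670,-173,240],tool(.28))
"
```

```text
[491.68037714  68.44767501 236.37825341] 2.2
-0.990 0.020 -0.011 0.001 0.001 0.266 rows>=2.4
-0.990 0.153 -0.011 0.001 0.001 0.269 rows>=2.4
-0.488 0.145 -0.006 0.000 0.000 0.137 rows>=1.2
```

drive_tool(series="-0.99 0.02 -0.01 0 0 0.27 1;-0.99 0.02 -0.01 0 0 0.27 1;-0.99 0.02 -0.01 0 0 0.27 1;-0.99 0.02 -0.01 0 0 0.27 1")

```text
time_s: 2.6
eef_pos: [562.9, -26.9, 237.1]
ee_rot: [0.0, 0.519, 0.855, 0.0]
force: [-0.2, 0.6, -0.1]
grip_width: 1.003
```

drive_tool(series="-0.99 0.15 -0.01 0 0 0.27 1;-0.99 0.15 -0.01 0 0 0.27 1;-0.99 0.15 -0.01 0 0 0.27 1;-0.99 0.15 -0.01 0 0 0.27 1;-0.99 0.15 -0.01 0 0 0.27 1")

```text
time_s: 3.1
eef_pos: [633.5, -121.4, 238.3]
ee_rot: [-0.0, 0.574, 0.819, 0.0]
force: [0.8, 0.3, 0.1]
grip_width: 1.004
```

```bash
python3 -c "
from h import *
print(cur()[0],cur()[2]['time_s'])
p,r=go([670,-173,200],tool(.28))
"
```

```text
[ 633.53068719 -121.3987478   238.30711218] 3.1
-0.508 0.140 0.319 0.000 -0.001 0.134 rows>=1.5
```

drive_tool(series="-0.508 0.14 0.32 0 0 0.134 1;-0.508 0.14 0.32 0 0 0.134 1;-0.508 0.14 0.32 0 0 0.134 1;-0.508 0.14 0.32 0 0 0.134 1;-0.508 0.14 0.32 0 0 0.134 1")

```text
time_s: 3.6
eef_pos: [670.0, -171.1, 201.5]
ee_rot: [0.001, 0.601, 0.799, 0.001]
force: [-0.3, 0.3, 0.2]
grip_width: 0.996
```

```bash
python3 - <<'E'
from h import *
r=lambda i,f:cv2.resize(i,None,fx=f,fy=f,interpolation=cv2.INTER_CUBIC)
o=[]
for n,(x,y) in(("side",(275,160)),("top",(270,135))):
    f=eyes.capture(n)["frame"][:,:,::-1]; cv2.imwrite(f"pics/{n}1.png",f); o.append(r(f[y:y+90,x:x+65],6))
cv2.imwrite("pics/g1.png",np.hstack(o)); p,q,s=cur(); print(p,s["grip_width"])
print(proj("side",[p]),proj("top",[p]),proj("side",[[670,-173,154]]),proj("top",[[670,-173,154]]))
go([670,-173,117],tool(.28))
E
```

```text
[ 670.07505857 -171.68634033  201.31890836] 1.0013442076725798
[[312.32488802 191.0335752 ]] [[307.08002808 167.86798537]] [[310.79035713 208.32526265]] [[305.32356794 170.02496984]]
-0.010 -0.005 0.703 0.003 0.001 0.003 rows>=1.7
```

View pics/g1.png

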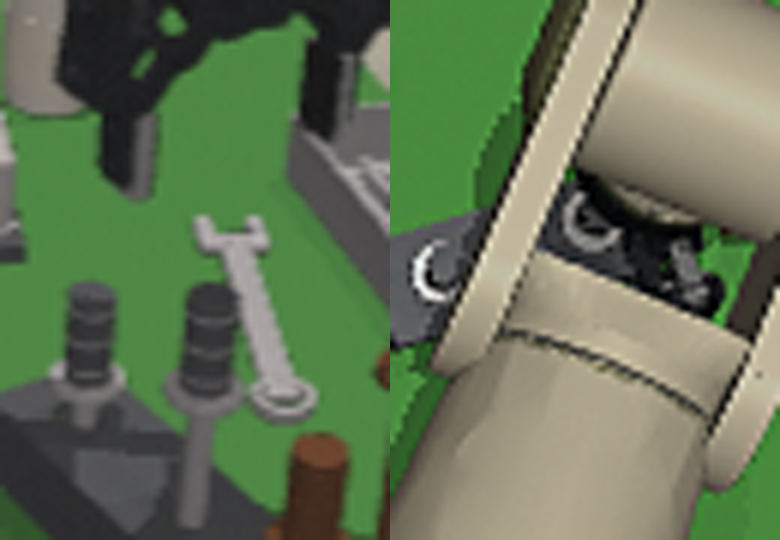

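The side view shows the open fingers straddling the long rod: fingertips near crop (130,190) and (330,140), rod top at (212,293), in line with the projection. I'll go down and grip.

drive_tool(series="-0.01 0 0.3 0 0 0 1;-0.01 0 0.5 0 0 0 1;-0.01 0 0.6 0 0 0 1;-0.01 0 0.7 0 0 0 1;-0.01 0 0.7 0 0 0 1;-0.01 0 0.7 0 0 0 1")

```text
time_s: 4.3
eef_pos: [670.9, -172.9, 118.4]
ee_rot: [0.001, 0.601, 0.799, 0.001]
force: [-0.5, -0.2, -0.9]
grip_width: 1.001
```

drive_tool(series="0 0 0 0 0 0 0.5;0 0 0 0 0 0 0.35;0 0 0 0 0 0 0.2;0 0 0 0 0 0 0.15;0 0 0 0 0 0 0.15;0 0 0 0 0 0 0.15;0 0 0 0 0 0 0.1;0 0 0 0 0 0 0.1", newtons=40)

```text
time_s: 5.1
eef_pos: [670.9, -173.0, 118.7]
ee_rot: [0.001, 0.601, 0.799, 0.001]
force: [-1.6, 0.2, 3.7]
grip_width: 0.246
```

drive_tool(series="0 0 0 0 0 0 0;0 0 0 0 0 0 0;0 0 0 0 0 0 0;0 0 -0.1 0 0 0 0;0 0 -0.2 0 0 0 0;0 0 -0.3 0 0 0 0;0 0 -0.4 0 0 0 0;0 0 -0.5 0 0 0 0;0 0 -0.6 0 0 0 0;0 0 -0.8 0 0 0 0;0 0 -0.99 0 0 0 0;0 0 -0.99 0 0 0 0", newtons=90)

```text
time_s: 6.3
eef_pos: [671.5, -173.3, 241.6]
ee_rot: [0.005, 0.601, 0.799, 0.001]
force: [0.1, -1.4, -1.3]
grip_width: 0.231
```

```bash
python3 - <<'E'
from h import *
p,q,s=cur(); print(p,s["force"],s["grip_width"],s["time_s"])
b=R.from_matrix(barrel([611,226,-.13])[0]); a=b.as_matrix()[:,2]; print(a)
Rt=tool(-.13,LEAN)
print(Rt.as_matrix()[:,2])
# TCP 108 mm up the rod; tip 30 mm out of mouth
m=np.array([611,226,139.]); P=m+a*(108+60); print(P)
p1,q1=go([600,60,290],tool(0),p,q); print(); go(P,Rt,p1,q1)
E
```

```text
[ 671.48561124 -173.25779392  241.55780009] [ 0.09261859 -1.39246605 -1.29863771] 0.23089141614821704 6.3
[-0.42231706  0.          0.90644818]
[ 0.4187535  -0.05474671 -0.90644818]
[540.05073383 226.         291.28329399]
0.990 -0.014 -0.203 0.008 0.005 0.275 rows>=2.4
0.990 -0.152 -0.202 0.008 0.005 0.278 rows>=2.5
0.038 -0.011 -0.008 0.000 0.000 0.011 rows>=0.1

0.990 -0.358 -0.008 -0.623 -0.041 0.183 rows>=2.5
0.378 -0.168 -0.060 -0.248 -0.016 0.073 rows>=1.0
```

I've found a bug: the Euler order in `barrel()` is extrinsic. I'll fix it and refit.

```bash
sed -i "s/from_euler('zy'/from_euler('ZY'/" h.py; python3 fit.py | grep barrel
```

```text
barrel ts [ 6.10623e+02  2.24575e+02 -1.32000e-01] [[0.2, 0.5], [-0.2, 1.1], [0.3, -0.2], [-0.3, 0.4], [-0.1, 0.8], [-0.5, 1.2], [-0.3, 1.2], [1.4, -0.4], [1.5, -0.1], [1.2, 0.5], [1.2, -0.6]]
barrel t [ 6.12752e+02  2.24181e+02 -1.28000e-01] [[0.3, -0.2], [-0.1, 0.3], [0.4, -1.0], [-0.1, -0.2], [0.0, 0.1], [-0.3, 0.5], [-0.2, 0.5]]
barrel s [ 6.06356e+02  2.24690e+02 -1.31000e-01] [[0.1, -0.3], [0.2, 0.0], [-0.2, 0.6], [-0.1, -0.5]]
```

drive_tool(series="0.4 0 -0.2 0 0 0.1 0;0.8 0 -0.2 0 0 0.2 0;0.99 0 -0.2 0 0 0.28 0;0.99 0 -0.2 0 0 0.28 0;0.99 0 -0.2 0 0 0.28 0")

```text
time_s: 6.8
eef_pos: [638.1, -58.9, 264.1]
ee_rot: [0.004, 0.655, 0.756, 0.001]
force: [-0.5, -1.0, -2.2]
grip_width: 0.234
```

drive_tool(series="0.4 -0.06 -0.2 0 0 0.1 0;0.8 -0.12 -0.2 0 0 0.2 0;0.99 -0.15 -0.2 0 0 0.28 0;0.99 -0.15 -0.2 0 0 0.28 0;0.99 -0.15 -0.2 0 0 0.28 0")

```text
time_s: 7.3
eef_pos: [603.5, 55.2, 286.8]
ee_rot: [0.004, 0.706, 0.708, 0.001]
force: [0.3, 0.1, -2.2]
grip_width: 0.233
```

```bash
cat >>h.py <<'E'
YAW=-.131
A=barrel([0,0,YAW])[0]
def tcp(off,m=(611,224.4,139),up=107): return np.array(m)+A[:,2]*(up+off)
RT=tool(YAW,LEAN)
E
python3 -c "
from h import *
print(RT.as_matrix()[:,2],A[:,2]); P=tcp(25);print(P); go(P,RT)"
```

```text
[ 0.41869855 -0.05516544 -0.90644818] [-0.41869855  0.05516544  0.90644818]
[555.73179163 231.68183757 258.65115957]
0.990 -0.266 0.152 -0.575 -0.035 0.178 rows>=2.5
0.469 -0.186 0.020 -0.280 -0.017 0.087 rows>=1.2
```

```bash
python3 -c "
from h import *
P=tcp(60);print(P); p,r=go(P,RT);print(); go(tcp(20),RT,p,r)"
```

```text
[541.07734245 233.61262783 290.37684582]
0.990 -0.343 -0.026 -0.569 -0.034 0.176 rows>=2.5
0.480 -0.203 -0.076 -0.286 -0.017 0.089 rows>=1.3

-0.000 0.000 0.333 0.000 0.000 -0.000 rows>=0.8
```

drive_tool(series="0.4 -0.14 -0.01 -0.2 0 0.06 0;0.7 -0.26 -0.02 -0.4 0 0.12 0;0.99 -0.34 -0.03 -0.57 -0.03 0.18 0;0.99 -0.34 -0.03 -0.57 -0.03 0.18 0;0.99 -0.34 -0.03 -0.57 -0.03 0.18 0")

```text
time_s: 7.8
eef_pos: [562.7, 173.1, 289.4]
ee_rot: [0.109, 0.729, 0.669, 0.096]
force: [-0.3, -0.2, -1.9]
grip_width: 0.235
```

drive_tool(series="0.25 -0.1 -0.04 -0.15 -0.01 0.05 0;0.48 -0.2 -0.07 -0.29 -0.02 0.09 0;0.48 -0.2 -0.07 -0.29 -0.02 0.09 0;0.48 -0.2 -0.07 -0.29 -0.02 0.09 0")

```text
time_s: 8.2
eef_pos: [543.3, 231.4, 289.7]
ee_rot: [0.163, 0.735, 0.643, 0.142]
force: [-0.3, -0.2, -1.5]
grip_width: 0.235
```

```bash
python3 -c "
from h import *
print(cur()[0],cur()[2]['force'],cur()[2]['time_s']);go(tcp(20),RT)"
```

```text
[543.3433216  231.44669094 289.73921992] [-0.34527318 -0.20711501 -1.5229213 ] 8.2
0.016 -0.017 0.320 -0.000 0.004 -0.005 rows>=0.8
```

drive_tool(series="0.016 -0.017 0.1 0 0 0 0;0.016 -0.017 0.2 0 0.004 -0.005 0;0.016 -0.017 0.3 0 0.004 -0.005 0;0.016 -0.017 0.32 0 0.004 -0.005 0;0.016 -0.017 0.32 0 0.004 -0.005 0")

```text
time_s: 8.7
eef_pos: [558.0, 231.0, 253.2]
ee_rot: [0.162, 0.734, 0.644, 0.142]
force: [0.3, -0.4, -1.9]
grip_width: 0.231
```

```bash
python3 - <<'E'
from h import *
r=lambda i,f:cv2.resize(i,None,fx=f,fy=f,interpolation=cv2.INTER_CUBIC)
p,q,s=cur(); z=q.as_matrix()[:,2]; print(p,s["force"],z); o=[]
tip=p+z*107
for n,(x,y) in(("side",(225,90)),("top",(150,150))):
    f=eyes.capture(n)["frame"][:,:,::-1]; cv2.imwrite(f"pics/{n}2.png",f)
    i=r(f[y:y+85,x:x+65],6); print(n,(proj(n,[tip,p+z*12,[611,224.4,139]])-[x,y])*6+2.5); o.append(i)
cv2.imwrite("pics/g2.png",np.hstack(o))
E
```

```text
[558.04623708 230.97310499 253.21939204] [ 0.3332626  -0.44988588 -1.8944    ] [ 0.41740642 -0.05579936 -0.90700514]
side [[130.92420327 321.99364772]
 [ 52.49274882 169.32808212]
 [146.33451969 350.57027579]]
top [[150.48619968 264.00145752]
 [103.45666648 335.21053078]
 [158.15484367 250.3076458 ]]
```

View pics/g2.png

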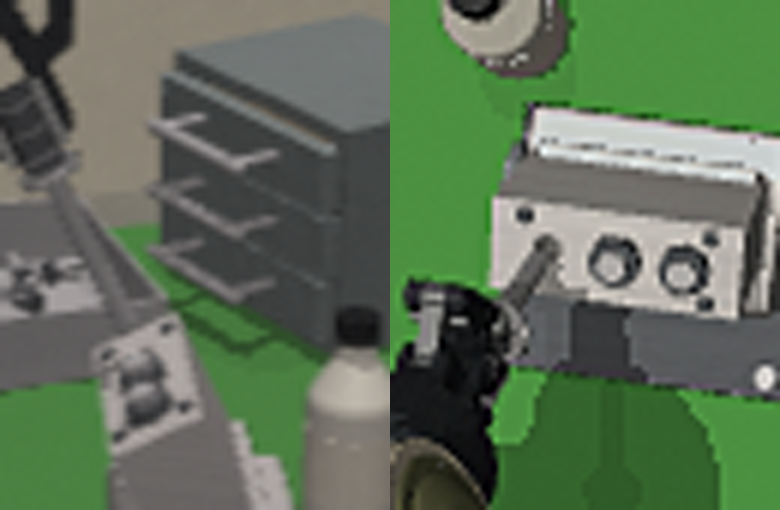

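Side crop: rod tip at about (122,325), 1.4 px left of the prediction. The barrel fit has the same side-camera offset. Top crop: rod running up to the bore near (155,242). I'll zoom in on the tip.

```bash
python3 - <<'E'
from h import *
o=[]
for n,(x,y) in(("side",(233,115)),("top",(162,172))):
    f=cv2.imread(f"pics/{n}2.png")[y:y+45,x:x+30]; f=cv2.resize(f,None,fx=13,fy=13,interpolation=cv2.INTER_LANCZOS4)
    o.append(cv2.convertScaleAbs(f,alpha=1.3))
cv2.imwrite("pics/g3.png",np.hstack(o))
E
```

```text
(no output)
```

View pics/g3.png

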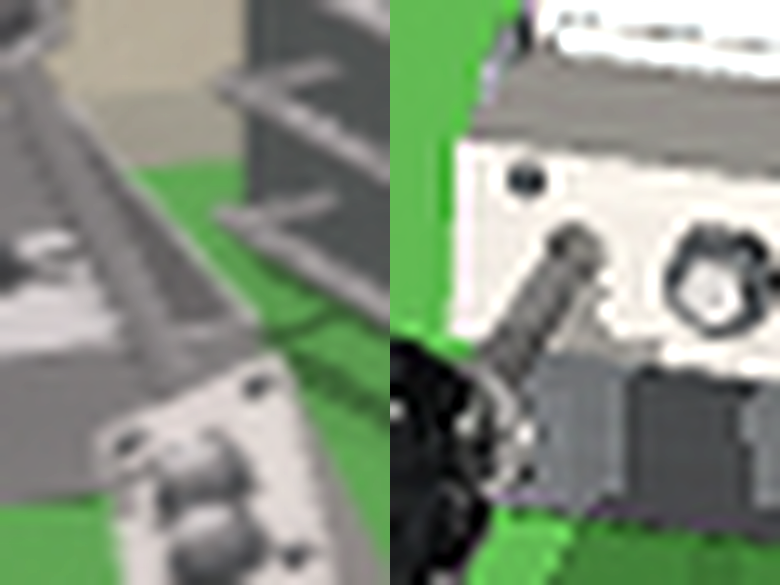

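```bash
cat >sil.py <<'E'
from h import *
import sys
from scipy.optimize import minimize
def ring(p,z,r,h,n=24):
    x=np.cross(z,[0,1,0]); x/=np.linalg.norm(x); y=np.cross(z,x); t=np.linspace(0,2*np.pi,n)
    return p+h*z+r*(np.cos(t)[:,None]*x+np.sin(t)[:,None]*y)
def render(c,tip,up,x0,y0,W,H,d=(0,0),S=16,L=88):
    m=np.zeros((H*S,W*S),np.uint8)
    for a,ra,b,rb in((0,4.5,5,6),(5,6,L,6)):
        P=(proj(c,np.vstack([ring(tip,up,ra,a),ring(tip,up,rb,b)]))+d-[x0,y0]+.5)*S
        cv2.fillConvexPoly(m,cv2.convexHull(P.astype(np.float32)).astype(np.int32),255)
    return cv2.resize(m,(W,H),interpolation=cv2.INTER_AREA)/255.
if __name__=="__main__":
    p=np.array([558.05,230.97,253.22]); z=np.array([.41741,-.0558,-.907]); tip=p+z*107
    for c in("side","top"):
        q=proj(c,[tip,tip-z*80]); lo=np.floor(q.min(0)-6).astype(int); hi=np.ceil(q.max(0)+6).astype(int)
        x0,y0=lo; W,H=hi-lo
        g=lambda k:cv2.imread(f"pics/{c}{k}.png")[y0:y0+H,x0:x0+W].astype(float)
        D=np.abs(g(2)-g(0)).max(2); print(c,x0,y0)
        print("\n".join(" ".join("%3d"%v for v in r) for r in D))
        print("\n".join(" ".join("%3d"%(v*99) for v in r) for r in render(c,tip,-z,x0,y0,W,H)))
E
python3 sil.py
```

```text
side 229 115
 91  87  86  76  57  66  57  27  33  21   3   3   4   4   3   3   3   3   3   4   3   4   2   2
 92  78  65  66  73  85  66  36  23  12   3   2   4   3   3   3   4   2   2   3   3   4   2   1
 75  64  75  88  83  71  43  25  26  15   4   3   3   2   3   3   4   3   3   4   4   4   3   2
 70  90  85  71  58  24  13  29  24   7   3   3   1   4   3   4   2   3   3   3   4   2   2   2
 41  56  56  41  20  13  27  13   3   3   3   2   3   4   2   4   2   2   2   4   3   3   3   1
 39  40  26  20  37  34  39  22   1   2   3   3   3   3   3   3   4   3   4   3   4   1   3   1
 49  45  36  36  45  41  37  35  16   2   3   3   4   3   3   3   3   2   3   3   2   3   2   2
  4   7   3   8  38  48  36  29  15   2   3   4   3   2   3   4   1   3   3   2   2   3   3   2
  4   3   3   3   3   9   2   6   6   3   4   4   3   4   3   3   2   3   4   3   2   3   4   2
  2   2   3   3   3   8   4   2  12  13   3   3   3   2   3   2   3   3   2   2   3   3   3   1
  2   2   2   2   1   4  10   1  11  16   3   3   2   3   2   2   2   2   3   3   2   3   2   3
  2   2   4   3   2   5  13   4
[... 8440 characters left out ...]
   0   0   0   0
  0   0   0   0   0  29  99  99  99  99  76   0   0   0   0   0   0   0   0
  0   0   0   0   6  88  99  99  99  96  15   0   0   0   0   0   0   0   0
  0   0   0   0  63  99  99  99  99  48   0   0   0   0   0   0   0   0   0
  0   0   0  12  99  99  99  99  81   1   0   0   0   0   0   0   0   0   0
  0   0   0   7  96  99  99  97  20   0   0   0   0   0   0   0   0   0   0
  0   0   0   0  30  85  93  43   0   0   0   0   0   0   0   0   0   0   0
  0   0   0   0   0   0   0   0   0   0   0   0   0   0   0   0   0   0   0
  0   0   0   0   0   0   0   0   0   0   0   0   0   0   0   0   0   0   0
  0   0   0   0   0   0   0   0   0   0   0   0   0   0   0   0   0   0   0
```

```bash
python3 -c "
from h import *
p,r=go(tcp(4,(610.6,224.4,139),108.5),RT)"
```

```text
-0.000 -0.005 0.121 0.001 -0.000 -0.001 rows>=0.3
```

drive_tool(series="0 -0.005 0.04 0 0 0 0;0 -0.005 0.08 0 0 0 0;0 -0.005 0.12 0 0 0 0;0 -0.005 0.12 0 0 0 0")

```text
time_s: 9.2
eef_pos: [563.4, 230.5, 240.2]
ee_rot: [0.162, 0.734, 0.644, 0.142]
force: [-0.5, -0.5, -1.5]
grip_width: 0.238
```

drive_tool(series="0 0 0.012 0 0 0 0;0 0 0.025 0 0 0 0;0 0 0.037 0 0 0 0;0 0 0.045 0 0 0 0;0 0 0.045 0 0 0 0")

```text
time_s: 9.7
eef_pos: [565.7, 230.2, 235.2]
ee_rot: [0.162, 0.734, 0.644, 0.142]
force: [0.4, 0.3, -2.0]
grip_width: 0.231
```

```bash
cat >st.py <<'E'
from h import *
p,q,s=cur(); F=np.array(s["force"]); m=np.array([610.6,224.4,139])
l=A.T@(p-m); print("t",round(s["time_s"],2),"tip local",l.round(2)-[0,0,108.5],"F local",(A.T@F).round(1),"|tq|",np.round(A.T@s["wrist_torque"],2), "rot err",(RT.inv()*q).as_rotvec().round(4))
E
python3 st.py
```

```text
t 9.7 tip local [-0.42 -0.13 -2.19] F local [-0.5  0.4 -2. ] |tq| [0.02 0.34 0.02] rot err [ 0.0009 -0.0005  0.0001]
```

drive_tool(series="0 0 0.01 0 0 0 0;0 0 0.02 0 0 0 0;0 0 0.03 0 0 0 0;0 0 0.035 0 0 0 0;0 0 0.035 0 0 0 0")

```text
time_s: 10.2
eef_pos: [567.4, 230.0, 231.2]
ee_rot: [0.162, 0.734, 0.644, 0.142]
force: [0.2, 0.2, -1.7]
grip_width: 0.236
```

```bash
python3 st.py
```

```text
t 10.2 tip local [-0.49 -0.13 -6.52] F local [-0.5  0.3 -1.6] |tq| [0.06 0.37 0.01] rot err [ 0.0011 -0.0005  0.0001]
```

drive_tool(series="0 0 0.01 0 0 0 0;0 0 0.02 0 0 0 0;0 0 0.03 0 0 0 0;0 0 0.04 0 0 0 0;0 0 0.05 0 0 0 0;0 0 0.05 0 0 0 0")

```text
time_s: 10.8
eef_pos: [569.9, 229.6, 225.6]
ee_rot: [0.162, 0.734, 0.644, 0.142]
force: [-0.9, 1.1, -1.8]
grip_width: 0.234
```

```bash
python3 st.py
```

```text
t 10.8 tip local [ -0.6   -0.12 -12.72] F local [-1.7  1.  -1.1] |tq| [ 0.11  0.43 -0.04] rot err [ 0.0014 -0.0006  0.0001]
```

drive_tool(series="0.001 -0.003 0.01 0 0 0 0;0.002 -0.004 0.02 0 0 0 0;0.002 -0.004 0.04 0 0 0 0;0.002 -0.004 0.055 0 0 0 0;0.002 -0.004 0.07 0 0 0 0;0.002 -0.004 0.07 0 0 0 0")

```text
time_s: 11.4
eef_pos: [573.1, 229.4, 217.4]
ee_rot: [0.162, 0.734, 0.644, 0.142]
force: [-0.2, 0.5, -1.2]
grip_width: 0.239
```

```bash
python3 st.py
```

```text
t 11.4 tip local [-1.220e+00  1.000e-02 -2.145e+01] F local [-0.8  0.5 -1. ] |tq| [0.   0.37 0.01] rot err [ 0.0019 -0.0008  0.0001]
```

drive_tool(series="0 -0.001 0.015 -0.003 0 0 0;0 -0.001 0.03 -0.003 0 0 0;0 -0.001 0.05 -0.003 0 0 0;0 -0.001 0.07 -0.003 0 0 0;0 -0.001 0.085 -0.003 0 0 0;0 -0.001 0.085 -0.003 0 0 0")

```text
time_s: 12.0
eef_pos: [577.2, 228.7, 207.8]
ee_rot: [0.163, 0.734, 0.644, 0.142]
force: [0.6, -1.4, -2.4]
grip_width: 0.233
```

```bash
python3 st.py
```

```text
t 12.0 tip local [ -1.49  -0.06 -31.93] F local [-0.3 -1.3 -2.5] |tq| [-0.01  0.32  0.06] rot err [ 0.0008 -0.001   0.0001]
```

drive_tool(series="0 0 0.008 0 0 0 0;0 0 0.016 0 0 0 0;0 0 0.024 0 0 0 0;0 0 0.032 0 0 0 0;0 0 0.04 0 0 0 0;0 0 0.048 0 0 0 0;0 0 0.048 0 0 0 0")

```text
time_s: 12.7
eef_pos: [579.6, 228.4, 202.3]
ee_rot: [0.163, 0.734, 0.644, 0.142]
force: [-0.3, 0.2, -1.2]
grip_width: 0.236
```

```bash
python3 st.py
```

```text
t 12.7 tip local [ -1.61  -0.09 -37.88] F local [-0.8  0.2 -0.9] |tq| [0.02 0.37 0.03] rot err [ 0.0011 -0.0011  0.    ]
```

drive_tool(series="0 0 0.01 0 0 0 0;0 0 0.02 0 0 0 0;0 0 0.03 0 0 0 0;0 0 0.04 0 0 0 0;0 0 0.05 0 0 0 0;0 0 0.05 0 0 0 0")

```text
time_s: 13.3
eef_pos: [582.1, 228.1, 197.2]
ee_rot: [0.163, 0.734, 0.644, 0.142]
force: [-3.2, -0.4, 3.0]
grip_width: 0.232
```

```bash
python3 st.py
```

```text
t 13.3 tip local [-1.510e+00 -1.000e-02 -4.363e+01] F local [-1.6 -0.8  4. ] |tq| [-0.07  0.6   0.03] rot err [ 0.0008 -0.001   0.0001]
```

drive_tool(series="0 0 0.008 0 0 0 0;0 0 0.016 0 0 0 0;0 0 0.024 0 0 0 0;0 0 0.032 0 0 0 0;0 0 0.04 0 0 0 0;0 0 0.05 0 0 0 0;0 0 0.05 0 0 0 0")

```text
time_s: 14.0
eef_pos: [584.7, 227.8, 191.7]
ee_rot: [0.163, 0.734, 0.644, 0.142]
force: [-3.9, 0.2, 3.8]
grip_width: 0.235
```

```bash
python3 st.py
```

```text
t 14.0 tip local [-1.410e+00 -1.000e-02 -4.967e+01] F local [-1.9 -0.3  5.1] |tq| [-0.14  0.69 -0.01] rot err [ 0.0006 -0.0009  0.0001]
```

drive_tool(series="0 0 0.008 0 0 0 0;0 0 0.016 0 0 0 0;0 0 0.024 0 0 0 0;0 0 0.032 0 0 0 0;0 0 0.034 0 0 0 0;0 0 0.034 0 0 0 0")

```text
time_s: 14.6
eef_pos: [586.4, 227.6, 188.2]
ee_rot: [0.163, 0.734, 0.644, 0.142]
force: [-5.6, 1.2, 6.4]
grip_width: 0.229
```

```bash
python3 st.py
```

```text
t 14.6 tip local [-1.350e+00  4.000e-02 -5.361e+01] F local [-2.4  0.5  8.2] |tq| [-0.11  0.87  0.01] rot err [ 0.0004 -0.0009  0.0001]
```

drive_tool(series="0 0 0.006 0 0 0 0;0 0 0.012 0 0 0 0;0 0 0.012 0 0 0 0")

```text
time_s: 14.9
eef_pos: [587.0, 227.6, 187.1]
ee_rot: [0.163, 0.734, 0.644, 0.142]
force: [-6.5, -0.4, 6.4]
grip_width: 0.238
```

drive_tool(series="0 0 0.004 0 0 0 0;0 0 0.008 0 0 0 0;0 0 0.008 0 0 0 0")

```text
time_s: 15.2
eef_pos: [587.3, 227.5, 186.4]
ee_rot: [0.163, 0.734, 0.644, 0.142]
force: [-6.1, 0.6, 5.9]
grip_width: 0.23
```

```bash
python3 st.py
```

```text
t 15.2 tip local [ -1.28   0.08 -55.61] F local [-3.1 -0.2  8. ] |tq| [-0.14  0.95  0.  ] rot err [ 0.0003 -0.0008  0.0001]
```

drive_tool(series="0 0 0.004 0 0 0 0;0 0 0.006 0 0 0 0;0 0 0.006 0 0 0 0")

```text
time_s: 15.5
eef_pos: [587.5, 227.6, 186.0]
ee_rot: [0.163, 0.734, 0.644, 0.142]
force: [-6.5, 0.1, 6.1]
grip_width: 0.233
```

drive_tool(series="0 0 0.004 0 0 0 0;0 0 0.006 0 0 0 0;0 0 0.006 0 0 0 0")

```text
time_s: 15.8
eef_pos: [587.7, 227.6, 185.6]
ee_rot: [0.163, 0.734, 0.644, 0.142]
force: [-7.0, 0.4, 5.9]
grip_width: 0.235
```

```bash
python3 st.py
```

```text
t 15.8 tip local [ -1.27   0.16 -56.52] F local [-3.8 -0.5  8.3] |tq| [-0.24  1.01  0.03] rot err [ 0.0003 -0.0008  0.0001]
```

drive_tool(series="0 0 0.005 0 0 0 0;0 0 0.009 0 0 0 0;0 0 0.009 0 0 0 0")

```text
time_s: 16.1
eef_pos: [588.0, 227.6, 185.3]
ee_rot: [0.163, 0.734, 0.644, 0.142]
force: [-8.5, -0.2, 8.8]
grip_width: 0.238
```

drive_tool(series="0 0 0.005 0 0 0 0;0 0 0.009 0 0 0 0;0 0 0.009 0 0 0 0")

```text
time_s: 16.4
eef_pos: [588.2, 227.8, 185.2]
ee_rot: [0.163, 0.734, 0.644, 0.143]
force: [-11.1, 0.2, 12.5]
grip_width: 0.235
```

```bash
python3 st.py
```

```text
t 16.4 tip local [ -0.96   0.41 -57.03] F local [-4.7 -1.3 16. ] |tq| [-0.37  1.45  0.04] rot err [-0.0003 -0.0005  0.0001]
```

drive_tool(series="0 0 0.008 0 0 0 0;0 0 0.013 0 0 0 0;0 0 0.013 0 0 0 0;0 0 0.013 0 0 0 0")

```text
time_s: 16.8
eef_pos: [588.5, 227.9, 185.3]
ee_rot: [0.163, 0.734, 0.644, 0.143]
force: [-14.2, -0.4, 16.3]
grip_width: 0.236
```

```bash
python3 st.py
```

```text
t 16.8 tip local [ -0.73   0.63 -57.12] F local [-5.8 -2.3 20.7] |tq| [-0.52  1.86  0.01] rot err [-0.0008 -0.0003  0.0001]
```

drive_tool(series="0 0 0.012 0 0 0 0;0 0 0.012 0 0 0 0;0 0 0.012 0 0 0 0;0 0 0.012 0 0 0 0;0 0 0.012 0 0 0 0;0 0 0.012 0 0 0 0;0 0 0.012 0 0 0 0")

```text
time_s: 17.5
eef_pos: [588.6, 228.1, 185.3]
ee_rot: [0.163, 0.734, 0.644, 0.143]
force: [-15.1, 0.2, 16.3]
grip_width: 0.234
```

drive_tool(series="0 0 0.008 0 0 0 0;0 0 0.004 0 0 0 0;0 0 0 0 0 0 0;0 0 -0.008 0 0 0 0;0 0 -0.016 0 0 0 0;0 0 -0.024 0 0 0 0;0 0 -0.032 0 0 0 0;0 0 -0.04 0 0 0 0;0 0 -0.048 0 0 0 0;0 0 -0.056 0 0 0 0;0 0 -0.064 0 0 0 0;0 0 -0.07 0 0 0 0;0 0 -0.07 0 0 0 0")

```text
time_s: 18.8
eef_pos: [584.8, 228.3, 192.7]
ee_rot: [0.163, 0.734, 0.644, 0.142]
force: [-5.2, -0.0, 3.1]
grip_width: 0.232
```

```bash
python3 st.py
```

```text
t 18.8 tip local [ -1.02   0.52 -48.82] F local [-3.4 -0.7  5. ] |tq| [-0.4   1.    0.01] rot err [ 0.0001 -0.0011 -0.0001]
```

drive_tool(series="-0.001 -0.001 -0.008 0 0 0 0;-0.002 -0.002 -0.016 0 0 0 0;-0.003 -0.003 -0.024 0 0 0 0;-0.003 -0.003 -0.032 0 0 0 0;-0.003 -0.003 -0.036 0 0 0 0;-0.003 -0.003 -0.036 0 0 0 0")

```text
time_s: 19.4
eef_pos: [582.6, 228.3, 196.5]
ee_rot: [0.163, 0.734, 0.644, 0.142]
force: [-3.5, -0.7, 2.9]
grip_width: 0.235
```

```bash
python3 st.py
```

```text
t 19.4 tip local [ -1.33   0.19 -44.48] F local [-1.8 -1.1  4.1] |tq| [-0.23  0.56 -0.01] rot err [-0.     -0.001  -0.0001]
```

drive_tool(series="-0.001 -0.001 -0.005 0 0 0 0;-0.001 -0.002 -0.01 0 0 0 0;-0.001 -0.002 -0.01 0 0 0 0")

```text
time_s: 19.7
eef_pos: [582.0, 228.3, 197.6]
ee_rot: [0.163, 0.734, 0.644, 0.142]
force: [-3.1, 0.2, 3.0]
grip_width: 0.234
```

drive_tool(series="0 -0.001 -0.004 0 0 0 0;0 -0.001 -0.007 0 0 0 0;0 -0.001 -0.007 0 0 0 0")

```text
time_s: 20.0
eef_pos: [581.4, 228.3, 197.9]
ee_rot: [0.163, 0.734, 0.644, 0.142]
force: [-0.6, -0.8, -1.6]
grip_width: 0.237
```

```bash
python3 st.py
```

```text
t 20.0 tip local [-1.840e+00  3.000e-02 -4.269e+01] F local [-1.1 -0.8 -1.3] |tq| [-0.06  0.37 -0.02] rot err [ 0.0003 -0.001  -0.    ]
```

drive_tool(series="0 0 0 0 0 0 0.3;0 0 0 0 0 0 0.35;0 0 0 0 0 0 0.45;0 0 0 0 0 0 0.6;0 0 0 0 0 0 0.8;0 0 0 0 0 0 0.8;0 0 0 0 0 0 0.8", newtons=30)

```text
time_s: 20.7
eef_pos: [581.4, 228.3, 197.9]
ee_rot: [0.163, 0.734, 0.644, 0.142]
force: [-0.2, -0.3, -1.1]
grip_width: 0.802
```

```bash
python3 st.py
```

```text
t 20.7 tip local [-1.790e+00  4.000e-02 -4.267e+01] F local [-0.6 -0.3 -0.9] |tq| [-0.04  0.19  0.01] rot err [ 0.0002 -0.001  -0.    ]
```

drive_tool(series="0 0 -0.1 0 0 0 0.8;0 0 -0.2 0 0 0 0.8;0 0 -0.4 0 0 0 0.8;0 0 -0.6 0 0 0 0.8;0 0 -0.8 0 0 0 0.8;0 0 -0.99 0 0 0 0.8;0 0 -0.99 0 0 0 0.8")

```text
time_s: 21.4
eef_pos: [531.6, 235.6, 310.0]
ee_rot: [0.164, 0.734, 0.643, 0.145]
force: [0.5, 1.4, -0.2]
grip_width: 0.802
```

```bash
python3 st.py; python3 - <<'E'
from h import *
o=[]
m=np.array([611,224.4,139])
for n,(x,y) in(("side",(225,90)),("top",(150,150))):
    pic=eyes.capture(n); f=pic["frame"][:,:,::-1]; cv2.imwrite(f"pics/{n}4.png",f)
    o.append(cv2.resize(f[y:y+85,x:x+65],None,fx=6,fy=6,interpolation=cv2.INTER_CUBIC))
    print(n,[((np.array(d["rect"]).reshape(2,2)-[x,y])*6).round().tolist() for d in nets.spot_in("long_rod",pic)[:3]])
    # predicted handle top & collar underside for tip at 43 below mouth
    print((proj(n,[m+A[:,2]*(144-43),m+A[:,2]*(95-43),m])-[x,y])*6+2.5)
cv2.imwrite("pics/g4.png",np.hstack(o))
E
```

```text
t 21.4 tip local [-0.13  0.79 80.22] F local [ 0.2  1.5 -0.3] |tq| [-0.02  0.21  0.01] rot err [-0.0061  0.002   0.0003]
side [[[583.0, 854.0], [662.0, 1172.0]], [[689.0, 686.0], [757.0, 968.0]], [[26.0, 195.0], [138.0, 338.0]]]
[[ 63.89318458 190.6392573 ]
 [104.76755573 269.93297325]
 [146.33451969 350.57027579]]
top [[[881.0, -89.0], [932.0, -1.0]], [[106.0, 242.0], [137.0, 326.0]], [[1049.0, 77.0], [1142.0, 154.0]]]
[[109.49928136 324.3243181 ]
 [134.086239   286.92171291]
 [158.15484367 250.3076458 ]]
```

View pics/g4.png

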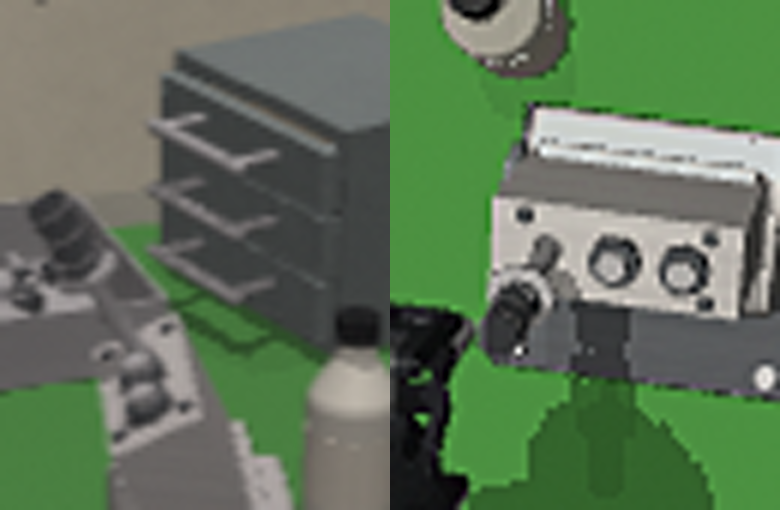

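The rod stands in the bore. Its handle top is at side crop (48,198) and top crop (125,330), as predicted for a tip about 43 mm deep. The gripper is clear, so I'll hand in.

```bash
python3 -c "
from h import *
print(ctrl.finish_job())"
```

```text
the job is handed in; nothing more can be done
None
```

The job is done and handed in at about 21.5 s of the 69 s allowed. The long rod now stands in the bore, resting on the tappet, with the gripper clear of it.

- **Insertion:** I lifted the long rod from the rack and slid it down the leaning bore; side forces stayed at about 2 N or less until it met the tappet. It met the tappet about 43 mm below the mouth.
- **Bottoming:** I pushed the tappet down about 14 mm. At the stop, the force along the bore rose from about 8 N to 21 N while the rod hardly moved further. That is well under the 50 N limit.
- **Hold and return:** I held it down for about 1.2 s, then brought it up at about 10 mm/s or slower until the spring load was gone. I then opened the gripper and backed away.
- **Last checks:** The force readings after release were about zero. Both camera views show the rod in the bore at the expected height. I did not measure the tappet's return directly; I inferred it from the load vanishing at a depth of about 43 mm.
- **Disagreements:**
  - My first barrel fit had a rotation-order bug, which I fixed before going near the pump.
  - After the fix, the two cameras still differed by about 6 mm in the bore's x position. I settled that by comparing the held rod with the bore in both pictures, and the insertion bore it out.
- **Other objects:** The arm went nowhere near the short rod, the brown look-alikes or the bystanders, but I did not re-measure where they are.

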